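# Squeeze-test the rubber feet and refit the amplifier

### The job

The amplifier lies upside down with one foot missing. Of the three used rubber feet on the blue mat only one is still supple; the other two have gone rock hard. Feel them with a gentle squeeze across the narrow way (never clamp hard), put the two hard ones in the steel scrap tray, and pinch the supple one into the empty well in the amplifier's underside and press it fully home, leaving the other things on the bench where they are.

Things in the scene. Friction and masses are not known exactly. Their poses are not given: they have to be found in the camera images.
- foot_a_mid (a point): one of three used rubber feet, alike to the eye: an oblong block 60 mm long (its x), 44 mm wide (its y, the way to squeeze it), 40 mm high (z up), about 100 g, standing on the mat (top 3 mm above the table) the way up it is fitted. The point is its centre, 20 mm above its underside. Which of the three places holds the supple foot changes from start to start
- foot_b_mid (a point): another of the three feet, same size and axes; centre, 20 mm up. For all three: a supple foot's two long faces each give about 1 mm per 5 N of squeeze (20 N: width 44 to 36 mm) and spring back, up to 8 mm each; a hard foot stays 44 mm wide within 1.5 mm. A squeeze of more than 35 N damages a foot
- foot_c_mid (a point): another of the three feet, same size and axes; centre, 20 mm up. For all three: when fitted a foot stands 32 mm proud of the amplifier, so hold it by its upper part, with the fingertips at least 10 mm above its underside
- well (a point): centre of the floor of the empty foot well in the amplifier's underside: a pocket 64 mm long (x), 40 mm wide (y), 8 mm deep (z up), rim chamfered 1.5 mm. A supple foot goes in lengthwise along x, either way round, while pinched to 36 to 37 mm wide; let go, it swells against the walls and stays. Hard feet do not go in
- amp: compact amplifier, fixed, lying on its top: 220 mm (x) by 250 mm (y), flat underside facing up 83 mm above the table; origin at the centre of the face it lies on. Its other three feet are fitted and stand 31 mm proud; the empty well is centred 65 mm towards -x and 75 mm towards -y, its length along x
- scrap_tray: open steel tray for scrap, fixed, 210 mm (its x) by 160 mm (its y) outside, 30 mm high, walls and floor 3 mm thick; origin at the centre of its underside. There is room for two feet side by side, 45 mm either side of the middle along x, lengths along x
- memory_1: bystander, to be left alone: memory module, 68 x 30 x 4 mm, flat on the mat
- memory_2: bystander, to be left alone: memory module, 68 x 30 x 4 mm, flat on the mat
- screwdriver: bystander, to be left alone: screwdriver 150 mm long, lying on the mat
- phone: bystander, to be left alone: phone 150 x 72 x 8 mm, lying flat
- flux_jar: bystander, to be left alone: jar 60 mm across, 70 mm high
- solder_reel: bystander, to be left alone: solder reel 54 mm across, 40 mm high
- pliers: bystander, to be left alone: pliers 150 mm long, lying flat
- phone_board: bystander, to be left alone: circuit board 70 x 50 x 3 mm, flat on the mat
Mind the look-alikes: they are no part of the job. Leave any red or yellow look-alike of the part that bears foot_a_mid alone. What is shaped like the part that bears foot_b_mid but pink is not meant.

How it is judged:
By the outcome, as a careful person would: the job done as asked, in the order asked, and still so for the second after the job is handed in, with the robot touching nothing.
It also fails if it takes over 61 s, if anything falls off the work surface, if the arm or the gripper's body presses on something with over 40 N, if the wrist force passes 120 N, or if a joint passes its speed limit or range.

### The arm

A 6-joint arm with a two-finger parallel gripper is mounted at the origin on the work surface. World frame = base frame: x ahead of the robot, y to its left, z up, the work surface at z = 0. Lengths are in mm, angles in rad, forces in N, time in s.
With the tool pointing down it reaches from about 375 to 975 mm from the base axis. Payload 3.8 kg.
Tool frame: the origin (TCP) lies on the mounting face of the last link; the fingertips stand 166 mm ahead of it and the grasp point (between the pads) lies 147 mm ahead of it; z points along the fingers, y is the line along which they close (so a half turn about z gives the same grasp; the last joint's range is limited). The gripper opens to 88 mm and grips with 3 to 60 N. Pads are 18 mm wide; open, the fingers measure 123 mm over their backs; the gripper's body (75 mm by 187 mm) begins 45 mm behind the grasp point.
Start: joints at [1.279, 0.264, 1.604, -0, 1.274, -0.037], TCP at [170.133, 653.203, 404.706] pointing down, gripper open.
Joint ranges: [-2.63, 2.63], [-0.94, 2.18], [0.31, 2.57], [-1.31, 4.45], [0, 2.66], [-2.55, 2.55]. Speed limits (rad/s): [2.57, 2.57, 3.14, 3.14, 3.14, 3.14].

### API

Orientations are given as a unit quaternion [x, y, z, w].
In Python, from plant import r gives the robot as it stands. The module is installed in compiled form; this text tells all that it offers.
- The arm moves only by the shell command python3 -m jog 'ROWS' [OPENING]. ROWS is JSON, a list of rows, each a list of 4 numbers: the shift along the tool's x, y, z in m, then the turn about the tool's z in degrees. A call has 1 to 10 rows; each row is the pose to reach, as a shift and turn from the pose commanded when the call began, along the tool's axes at that moment; what a row does not reach only later rows make up. A row lasts 1/12 s, in which the tool goes at most 41.7 mm and 7.16 degrees, less where a joint would pass 70% of its speed; a pose out of reach is approached as far as the arm can. A call with a gripper value outside its range is refused whole. OPENING is the opening, from -1 (shut) to 1 (fully open), set as the call begins (- or left out, the last holds). The fingers move at their own pace and stop on an object; the grip force is fixed at half the most. Time passes only in rows, so rows that repeat a pose let the fingers close. It gives the time, the measured TCP pose, the force, the opening and the grip force at its end, in the units of the state.
- r.get_state(): the state, without advancing time (a new reading comes with each control period).
- r.get_image(name): name is "side" or "top" or "wrist"; returns the picture (420x560x3 uint8, blue, green, red); there is no depth.
- r.camera_info(name): a dict with "camera_matrix" (3x3 intrinsics, pixels), "world_from_camera" (4x4, takes a point from camera to world coordinates). Camera axes: x right, y down, z forward; pixel columns grow to the right and rows downward; lengths in mm; the calibration is good to about 2 mm. A picture is of the moment at which its call begins: read the wrist's pose just before it. camera_info takes no time and is no camera call; for the wrist camera it gives the pose at the moment of the call.
- r.sign_off(): hands the job in; it is judged then, once.
The state is a dict: "time_s": time; "joint_positions": joint angles; "joint_velocities": joint speeds; "tau": joint torques, N m; "eef_pos": TCP position; "orientation": TCP orientation; "ft_force": force on the tool from outside, world axes, zero at the start; "moment": the same for the moment, N m; "opening": finger opening in mm; "grasp_force": force on a finger pad.
Only numpy, scipy, OpenCV 4.12 (cv2) and the standard library are available. Lean on these libraries where they do the work, as an engineer would, in place of code of your own. Each camera call takes 0.05 s, during which the arm holds its last target. There are 200 camera calls.

## Working session

There is one attempt and no reset: what is moved stays moved. The work goes in short steps, Python scripts to look and compute and a shell command to move; the robot and the scene stay as the last step left them, time stands still between calls to the robot, and variables do not carry over. Pictures are saved under pics/ and viewed, at most 10 in all, crops included, and the job is handed in when it is done.

```bash
mkdir -p pics
cat > h.py <<'E'
import numpy as np, cv2
from plant import r
def grab(n,f):
    i=r.camera_info(n); im=r.get_image(n); cv2.imwrite('pics/'+f,im)
    np.savez('pics/'+f[:-4],K=np.array(i['camera_matrix']),T=np.array(i['world_from_camera'])); return im
def ray(f,u,v,z):
    d=np.load('pics/'+f+'.npz'); T=d['T']; w=T[:3,:3]@np.linalg.inv(d['K'])@np.array([u,v,1.]); c=T[:3,3]
    return c+w*(z-c[2])/w[2]
def proj(f,p):
    d=np.load('pics/'+f+'.npz'); T=d['T']; q=d['K']@(T[:3,:3].T@(np.array(p)-T[:3,3])); return q[:2]/q[2]
E
python3 - <<'E'
from h import *
a=grab('top','top0.png');b=grab('side','side0.png');c=grab('wrist','w0.png')
for n in('top0','side0','w0'): print(np.load(f'pics/{n}.npz')['T'].round(2).tolist())
s=r.get_state();print(s)
E
```

```text
[[-0.0, -0.99, 0.13, 434.19], [-1.0, -0.0, -0.01, 8.37], [0.01, -0.13, -0.99, 1157.79], [0.0, 0.0, 0.0, 1.0]]
[[-0.87, -0.35, 0.33, 258.7], [-0.48, 0.64, -0.6, 600.16], [-0.0, -0.68, -0.73, 812.17], [0.0, 0.0, 0.0, 1.0]]
[[0.25, 0.92, 0.3, 91.59], [0.97, -0.24, -0.08, 672.84], [-0.0, 0.31, -0.95, 383.42], [0.0, 0.0, 0.0, 1.0]]
{'time_s': 0.15, 'joint_positions': array([ 1.27910691e+00,  2.64595111e-01,  1.60504240e+00,  1.73633764e-05,
        1.27372744e+00, -3.69198128e-02]), 'joint_velocities': array([-0.00077141, -0.00300712, -0.00322032, -0.00067232,  0.00038141,
       -0.0009103 ]), 'tau': array([ 1.67603695e-03, -5.02849245e+01, -3.57470083e+01,  7.31509784e-02,
        2.48877477e-02, -7.63646767e-05]), 'eef_pos': array([170.05260749, 652.96077889, 403.67332964]), 'orientation': array([ 1.27043048e-01,  9.91896808e-01, -8.72854530e-04, -1.53131110e-04]), 'ft_force': array([-0.22283508,  0.49922868, -0.58309183]), 'moment': array([-0.08478615, -0.06113247,  0.04513681]), 'grasp_force': 0.0, 'opening': 88.14293267414948}
```

View pics/top0.png

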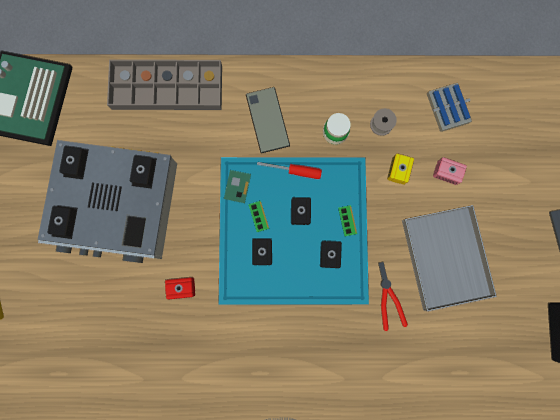

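View pics/side0.png

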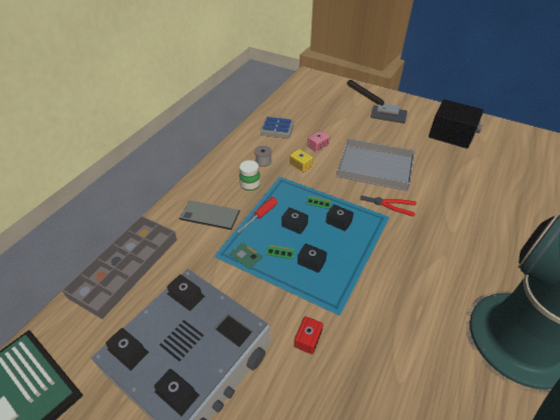

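Top view: the wanted feet are the black blocks on the mat at (301,210), (262,251) and (331,254). They could be confused with the red block (180,288), the yellow (401,168), the pink (450,170) and the feet fitted to the amplifier at (72,161), (143,170) and (61,221). The empty well is at (134,231) and the tray at (448,258).

Run:
```python
from h import *
im=cv2.imread('pics/top0.png')
c1=cv2.resize(im[185:275,235:365],None,fx=4,fy=4,interpolation=2)[:, :520]
c2=cv2.resize(im[205:265,100:170],None,fx=4,fy=4,interpolation=2)
o=np.zeros((360,800,3),np.uint8);o[:,:520]=c1;o[:240,520:800]=c2
cv2.imwrite('pics/crop1.png',o)
g=im.max(2)
def blobs(mask,box,amin):
    m=np.zeros_like(mask);x0,y0,x1,y1=box;m[y0:y1,x0:x1]=mask[y0:y1,x0:x1]
    cs,_=cv2.findContours(m,cv2.RETR_EXTERNAL,cv2.CHAIN_APPROX_NONE)
    return [c for c in cs if cv2.contourArea(c)>amin]
blk=((g<75)*255).astype(np.uint8)
for name,box,z in(('feet',(225,165,362,298),30),('well',(118,210,152,252),83)):
    for c in blobs(blk,box,150):
        q=cv2.boxPoints(cv2.minAreaRect(c));P=np.array([ray('top0',*p,z)[:2] for p in q])
        print(name,cv2.minAreaRect(c),P.mean(0).round(1),np.linalg.norm(P[1]-P[0]).round(1),np.linalg.norm(P[2]-P[1]).round(1),[round(float(np.degrees(np.arctan2(*(P[i+1]-P[i])[::-1]))),1) for i in(0,1)])
# tray: grey low-sat
hsv=cv2.cvtColor(im,cv2.COLOR_BGR2HSV)
m=((hsv[...,1]<60)*255).astype(np.uint8)
for box,z,n in(((395,195,505,320),30,'tray'),((30,130,185,270),83,'amp')):
    c=max(blobs(m,box,500),key=cv2.contourArea);q=cv2.boxPoints(cv2.minAreaRect(c));P=np.array([ray('top0',*p,z)[:2] for p in q])
    print(n,q.round().tolist(),P.round(0).tolist(),P.mean(0).round(1),np.linalg.norm(P[1]-P[0]).round(1),np.linalg.norm(P[2]-P[1]).round(1))
```

```text
feet ((330.3471984863281, 254.0150909423828), (20.328622817993164, 26.409832000732422), 2.4895527362823486) [ 472.1 -113.8] 58.8 45.6 [-3.1, -92.5]
feet ((261.5, 251.5), (25.0, 19.0), 90.0) [477.7  40.1] 42.6 55.7 [-90.0, -179.9]
feet ((300.5, 210.5), (27.0, 19.0), 90.0) [570.  -47.6] 43.1 61.5 [-90.0, 179.5]
well ((133.7432403564453, 231.04054260253906), (18.577085494995117, 29.756216049194336), 9.462322235107422) [519.4 311.5] 63.3 40.0 [-7.2, -99.5]
tray [[401.0, 219.0], [473.0, 202.0], [496.0, 296.0], [424.0, 314.0]] [[550.0, -275.0], [590.0, -441.0], [379.0, -481.0], [341.0, -318.0]] [ 464.7 -378.7] 170.9 214.9
amp [[36.0, 248.0], [51.0, 138.0], [178.0, 155.0], [163.0, 266.0]] [[483.0, 518.0], [723.0, 500.0], [684.0, 222.0], [446.0, 248.0]] [583.9 371.9] 240.7 280.1
```

View pics/crop1.png

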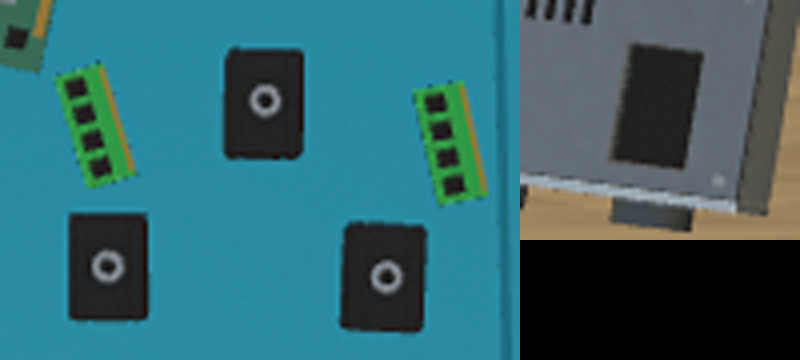

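The crop shows three black oblong feet with a ring on top, alike, each about 60x43 mm with its length along world x. The well measures 63x40 mm, rotated about -8°, which fits the description. The red, yellow and pink look-alikes are off the mat and excluded.

```bash
cat >> h.py <<'E'
def go(x,y,z,yaw):
    """tool-axis shift (m) and turn to put TCP at x,y,z with foot-length axis at yaw deg"""
    from scipy.spatial.transform import Rotation as R
    s=r.get_state(); M=R.from_quat(s['orientation']).as_matrix()
    d=M.T@(np.array([x,y,z])-s['eef_pos'])/1000
    a=np.degrees(np.arctan2(M[1,0],M[0,0])); t=-((yaw-a+90)%180-90)
    print('shift',d.round(4),'turn',round(t,2),'| pos',s['eef_pos'].round(1),'len-axis',round((a+90)%180-90,2),'tilt',M[:,2].round(4),'t',round(s['time_s'],2),'open',round(s['opening'],1),'grip',round(s['grasp_force'],1),'F',s['ft_force'].round(1),'j6',round(s['joint_positions'][5],2))
E
python3 -c "
from h import *
go(477.7,40.1,300,0)
go(477.7,40.1,404.7,0)"
```

```text
shift [-0.4522 -0.5154  0.1045] turn -14.6 | pos [170.1 653.  403.7] len-axis -14.6 tilt [-5.0e-04 -1.7e-03 -1.0e+00] t 0.15 open 88.1 grip 0.0 F [-0.2  0.5 -0.6] j6 -0.04
shift [-4.522e-01 -5.155e-01 -2.000e-04] turn -14.6 | pos [170.1 653.  403.7] len-axis -14.6 tilt [-5.0e-04 -1.7e-03 -1.0e+00] t 0.15 open 88.1 grip 0.0 F [-0.2  0.5 -0.6] j6 -0.04
```

```bash
R='' ; python3 -m jog '[[-0.452,-0.515,0,-14.6],[-0.452,-0.515,0,-14.6],[-0.452,-0.515,0,-14.6],[-0.452,-0.515,0,-14.6],[-0.452,-0.515,0,-14.6],[-0.452,-0.515,0,-14.6],[-0.452,-0.515,0,-14.6],[-0.452,-0.515,0,-14.6],[-0.452,-0.515,0,-14.6],[-0.452,-0.515,0,-14.6]]'; python3 -c "
from h import *
go(477.7,40.1,300,0)"
```

```text
time_s: 0.98
eef_pos: [357.3, 278.9, 404.6]
orientation: [-0.0, 1.0, 0.0, 0.0]
ft_force: [1.4, 0.1, 0.4]
opening: 88.1
grasp_force: 0.0
shift [-0.1202 -0.2389  0.1046] turn 0.04 | pos [357.3 278.9 404.6] len-axis 0.04 tilt [ 2.e-04  1.e-04 -1.e+00] t 0.98 open 88.1 grip 0.0 F [1.4 0.1 0.4] j6 -0.96
```

```bash
python3 -m jog '[[-0.12,-0.239,0.105,0],[-0.12,-0.239,0.105,0],[-0.12,-0.239,0.105,0],[-0.12,-0.239,0.105,0],[-0.12,-0.239,0.105,0],[-0.12,-0.239,0.105,0],[-0.12,-0.239,0.105,0],[-0.12,-0.239,0.105,0],[-0.12,-0.239,0.105,0]]' >/dev/null
python3 - <<'E'
from h import *
go(477.7,40.1,188,0)
im=grab('wrist','w1.png')
for p in([477.7,40.1,43],[570,-47.6,43],[472,-113.8,43]): print(proj('w1',p).round())
E
```

```text
shift [-0.0009 -0.0002  0.1105] turn -0.23 | pos [477.1  40.3 298.5] len-axis -0.23 tilt [-2.9e-03  1.0e-04 -1.0e+00] t 1.73 open 88.3 grip 0.0 F [ 0.5 -0.1  0.6] j6 -1.53
[280. 219.]
[164. 336.]
[ 50. 212.]
```

View pics/w1.png

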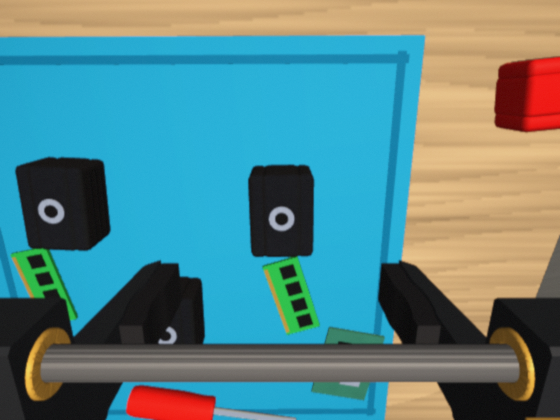

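The wrist view shows the ring of the near foot at (282,219), predicted (280,219), and the other foot's ring at (51,211), predicted (50,212). The estimates hold, so I'll descend and squeeze gently.

```bash
python3 -m jog '[[0,0.0005,0.04,0],[0,0.0005,0.08,0],[0,0.0005,0.11,0],[0,0.0005,0.11,0],[0,0.0005,0.11,0]]' 0.1; python3 -m jog '[[0,0,0,0],[0,0,0,0],[0,0,0,0],[0,0,0,0]]' -0.045; python3 -m jog '[[0,0,0,0],[0,0,0,0],[0,0,0,0]]' -0.1
```

```text
time_s: 2.2
eef_pos: [475.9, 43.6, 189.0]
orientation: [-0.001, 1.0, 0.0, -0.002]
ft_force: [0.0, 0.0, 0.7]
opening: 57.0
grasp_force: 0.0
time_s: 2.53
eef_pos: [478.8, 42.8, 192.3]
orientation: [0.0, 1.0, 0.0, 0.003]
ft_force: [-1.1, 1.4, 7.4]
opening: 44.0
grasp_force: 30.0
time_s: 2.78
eef_pos: [478.8, 42.7, 192.3]
orientation: [0.0, 1.0, 0.0, 0.002]
ft_force: [-1.7, 3.2, 7.2]
opening: 44.1
grasp_force: 30.0
```

Foot at (478,41) stays at 44.0 mm, so it is hard and goes to the tray.

```bash
python3 -m jog '[[0,0,-0.04,0],[0,0,-0.08,0],[0,0,-0.11,0],[-0.003,-0.035,-0.11,0],[-0.006,-0.075,-0.11,-3],[-0.009,-0.115,-0.11,-6],[-0.012,-0.155,-0.11,-9],[-0.015,-0.195,-0.11,-10.7],[-0.018,-0.235,-0.11,-10.7],[-0.02,-0.275,-0.11,-10.7]]'
python3 - <<'E'
from h import *
go(509,-382,300,10.7)
grab('wrist','w2.png')
E
```

```text
time_s: 3.62
eef_pos: [497.0, -234.7, 300.8]
orientation: [-0.093, 0.996, -0.0, 0.001]
ft_force: [0.6, 0.6, -0.4]
opening: 43.1
grasp_force: 29.9
shift [ 0.0155 -0.1469  0.001 ] turn -0.01 | pos [ 497.  -234.7  300.8] len-axis 10.69 tilt [ 1.7e-03 -8.0e-04 -1.0e+00] t 3.62 open 43.1 grip 29.9 F [ 0.6  0.6 -0.4] j6 -2.24
```

View pics/w2.png

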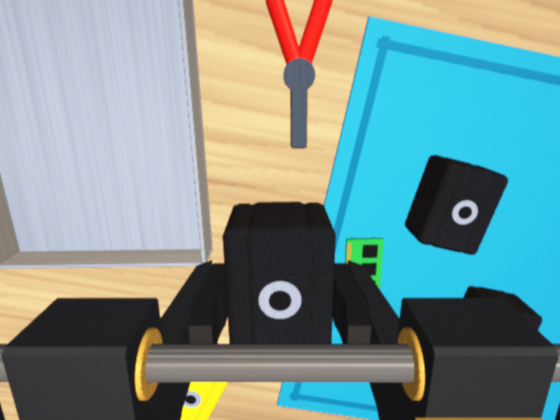

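The foot is held square. The tray's near right rim corner is at about (209,258), and its right edge runs up to (197,0).

Run:
```python
from h import *
a=ray('w2',210,250,30);b=ray('w2',195,0,30);c=ray('w2',20,250,30);print(a,b,c,np.degrees(np.arctan2(*(a-b)[1::-1])))
t=np.radians(10.7);X=np.array([np.cos(t),np.sin(t)]);Y=np.array([-X[1],X[0]])
C=a[:2]-105*X-80*Y;print(C,C+45*X,C-45*X)
A=C+45*X;go(*A,296,5)
```

```text
[ 537.47864203 -280.09430152   30.        ] [ 376.40823072 -309.60256647   30.        ] [ 563.35785393 -418.18720838   30.        ] 10.381523616358288
[ 449.15762762 -378.19831986] [ 493.37520347 -369.84332216] [ 404.94005178 -386.55331755]
shift [ 0.0279 -0.1261  0.0064] turn 5.57 | pos [ 497.6 -240.7  301.5] len-axis 10.57 tilt [ 0.0037 -0.0072 -1.    ] t 3.67 open 43.7 grip 29.9 F [ 1.5 -6.2 -0.2] j6 -2.25
```

```bash
python3 -m jog '[[0.005,-0.035,0,2],[0.01,-0.075,0,4],[0.015,-0.11,0,5.7],[0.019,-0.136,0,5.7],[0.019,-0.136,0.04,5.7],[0.019,-0.136,0.075,5.7],[0.019,-0.136,0.095,5.7],[0.019,-0.136,0.095,5.7]]'; python3 -c "
from h import *
go(504,-372,194,5)"
```

```text
time_s: 4.33
eef_pos: [501.2, -368.1, 199.4]
orientation: [-0.043, 0.999, 0.003, -0.004]
ft_force: [-0.5, 1.1, -1.2]
opening: 43.6
grasp_force: 29.9
shift [-0.0025 -0.0042  0.0054] turn -0.05 | pos [ 501.2 -368.1  199.4] len-axis 4.95 tilt [-0.0079  0.0063 -0.9999] t 4.33 open 43.6 grip 29.9 F [-0.5  1.1 -1.2] j6 -2.33
```

```bash
python3 -m jog '[[0,0,0.004,0],[0,0,0.007,0],[0,0,0.007,0]]'; python3 -m jog '[[0,0,0,0],[0,0,0,0]]' 0.35;  python3 -m jog '[[0,0,0,0],[0,0,-0.03,0],[0,0,-0.07,0],[0,0,-0.11,0],[0,0.03,-0.11,0]]'
```

```text
time_s: 4.58
eef_pos: [504.6, -370.2, 199.5]
orientation: [-0.044, 0.999, -0.001, 0.001]
ft_force: [-0.2, 0.8, -1.3]
opening: 43.5
grasp_force: 29.9
time_s: 4.75
eef_pos: [504.6, -370.2, 199.8]
orientation: [-0.044, 0.999, -0.001, 0.001]
ft_force: [-0.3, -0.3, 0.2]
opening: 54.8
grasp_force: 0.0
time_s: 5.17
eef_pos: [504.6, -345.1, 318.7]
orientation: [-0.042, 0.999, -0.007, 0.007]
ft_force: [2.3, -0.3, 1.3]
opening: 59.4
grasp_force: 0.0
```

```bash
python3 -c "
from h import *
go(472,-113.8,300,-2.7)"
```

```text
shift [0.0131 0.2335 0.0152] turn 7.57 | pos [ 504.6 -345.1  318.7] len-axis 4.87 tilt [ 0.0151 -0.0134 -0.9998] t 5.17 open 59.4 grip 0.0 F [ 2.3 -0.3  1.3] j6 -2.29
```

```bash
python3 -m jog '[[0.002,0.04,0,2],[0.004,0.08,0,4],[0.006,0.12,0,6],[0.009,0.16,0,7.7],[0.011,0.2,0,7.7],[0.012,0.229,0,7.7],[0.012,0.229,0,7.7],[0.012,0.229,0,7.7],[0.012,0.229,0,7.7]]' 0.5>/dev/null;python3 - <<'E'
from h import *
go(472,-113.8,188,-2.7)
im=grab('wrist','w3.png')
print(proj('w3',[472,-113.8,43]))
g=im.max(2);w=((g>110)&(cv2.cvtColor(im,cv2.COLOR_BGR2HSV)[...,1]<70)).astype(np.uint8)
n,l,s,c=cv2.connectedComponentsWithStats(w[120:300,150:420])
for i in range(1,n):
    if s[i,4]>60: print(s[i],c[i]+[150,120],ray('w3',*(c[i]+[150,120]),43))
E
```

```text
shift [-0.0022 -0.0005  0.1205] turn 0.05 | pos [ 469.6 -113.1  308.5] len-axis -2.65 tilt [ 0.0017 -0.001  -1.    ] t 5.92 open 66.3 grip 0.0 F [ 0.3 -0.8 -0.8] j6 -1.81
[279.71563542 214.85349376]
[119  83  24  23 344] [280.54360465 213.94186047] [ 471.3547491  -113.18908391   43.        ]
```

```bash
python3 -m jog '[[-0.002,0,0.04,0],[-0.002,0,0.08,0],[-0.002,0,0.12,0],[-0.002,0,0.12,0],[-0.002,0,0.12,0]]' 0.1; python3 -m jog '[[0,0,0,0],[0,0,0,0],[0,0,0,0],[0,0,0,0]]' -0.045; python3 -m jog '[[0,0,0,0],[0,0,0,0]]' -0.09
```

```text
time_s: 6.38
eef_pos: [469.9, -113.7, 185.7]
orientation: [0.024, 1.0, 0.001, -0.003]
ft_force: [0.2, -0.2, -0.4]
opening: 48.7
grasp_force: 0.0
time_s: 6.72
eef_pos: [472.4, -113.3, 190.0]
orientation: [0.024, 1.0, -0.001, 0.002]
ft_force: [-0.8, -0.1, -1.4]
opening: 42.0
grasp_force: 4.3
time_s: 6.88
eef_pos: [471.9, -113.1, 189.1]
orientation: [0.023, 1.0, -0.0, 0.001]
ft_force: [-1.0, -0.4, 4.8]
opening: 39.9
grasp_force: 8.8
```

Foot C at (471,-113) gives to 39.9 mm at 8.8 N, so it is the supple one. I'll release it and check the third.

```bash
python3 -m jog '[[0,0,0,0],[0,0,0,0],[0,0,-0.04,0],[0,0,-0.08,0],[-0.03,0.02,-0.11,-2.7],[-0.06,0.045,-0.11,-2.7],[-0.095,0.07,-0.11,-2.7],[-0.095,0.07,-0.11,-2.7],[-0.095,0.07,-0.11,-2.7]]' 0.4;python3 - <<'E'
from h import *
im=grab('wrist','w4.png')
go(570,-47.6,188,0)
print(proj('w4',[570,-47.6,43]))
g=im.max(2);w=((g>110)&(cv2.cvtColor(im,cv2.COLOR_BGR2HSV)[...,1]<70)).astype(np.uint8)
n,l,s,c=cv2.connectedComponentsWithStats(w[120:300,150:420])
for i in range(1,n):
    if s[i,4]>60: print(s[i],c[i]+[150,120],ray('w4',*(c[i]+[150,120]),43))
E
```

```text
time_s: 7.63
eef_pos: [570.7, -46.2, 297.5]
orientation: [-0.001, 1.0, -0.0, -0.0]
ft_force: [-0.6, -0.0, -0.9]
opening: 62.0
grasp_force: 0.0
shift [-0.0009 -0.0007  0.1089] turn 0.1 | pos [569.3 -46.9 296.9] len-axis 0.1 tilt [-2.2e-03 -1.0e-04 -1.0e+00] t 7.68 open 61.5 grip 0.0 F [ 0.1 -1.3 -0.5] j6 -1.7
[278.1399479  216.39418103]
[117  84  26  25 384] [279.59114583 215.77864583] [569.56353817 -46.62843671  43.        ]
```

```bash
python3 -m jog '[[0,0,0.04,0],[0,0,0.08,0],[0,0,0.109,0],[0,0,0.109,0],[0,0,0.109,0]]' 0.1; python3 -m jog '[[0,0,0,0],[0,0,0,0],[0,0,0,0],[0,0,0,0]]' -0.045; python3 -m jog '[[0,0,0,0],[0,0,0,0]]' -0.09
```

```text
time_s: 8.1
eef_pos: [566.7, -48.1, 186.5]
orientation: [0.0, 1.0, 0.0, -0.003]
ft_force: [0.4, -0.2, 0.8]
opening: 48.2
grasp_force: 0.0
time_s: 8.43
eef_pos: [570.3, -47.7, 190.8]
orientation: [0.0, 1.0, -0.0, 0.002]
ft_force: [0.4, 0.1, -1.9]
opening: 43.7
grasp_force: 29.6
time_s: 8.6
eef_pos: [569.7, -47.5, 189.5]
orientation: [-0.0, 1.0, -0.0, 0.001]
ft_force: [-0.2, 0.2, -1.3]
opening: 44.0
grasp_force: 29.6
```

Third foot is hard too (44 mm); it goes to the other slot of the tray.

```bash
python3 -m jog '[[0,0,-0.04,0],[0,0,-0.08,0],[0,0,-0.11,0],[0.015,-0.035,-0.11,0],[0.03,-0.07,-0.11,0],[0.045,-0.105,-0.11,0],[0.06,-0.14,-0.11,0],[0.075,-0.175,-0.11,-2],[0.09,-0.21,-0.11,-4],[0.105,-0.24,-0.11,-4]]' >/dev/null; python3 -m jog '[[0.016,-0.035,0,0],[0.032,-0.07,0,0],[0.042,-0.103,0,0],[0.042,-0.103,0,0],[0.042,-0.103,0,0]]'; python3 -c "
from h import *
r.get_image('top')
go(416,-388,192,4)
grab('wrist','w5.png')"
```

```text
time_s: 9.85
eef_pos: [429.1, -394.7, 298.8]
orientation: [-0.033, 0.999, -0.0, 0.0]
ft_force: [-0.3, 0.2, -0.3]
opening: 44.3
grasp_force: 29.6
shift [0.013  0.0062 0.1066] turn -0.1 | pos [ 429.4 -393.4  298.6] len-axis 3.9 tilt [-2.e-04  9.e-04 -1.e+00] t 9.9 open 44.3 grip 29.6 F [-0.   0.9 -1.5] j6 -2.42
```

View pics/w5.png

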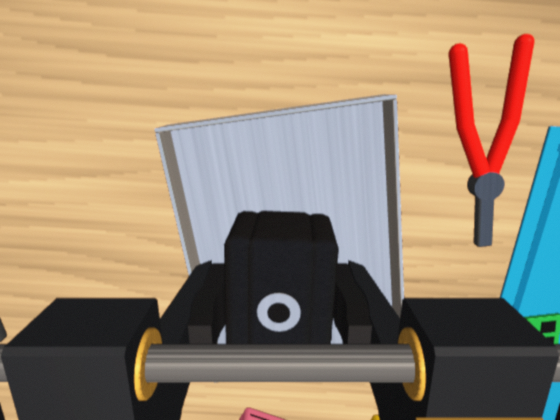

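The tray's low-x rim corners are at (157,129) and (395,96), with the held foot at (280,300).

Run:
```python
from h import *
a=ray('w5',157,129,30)[:2];b=ray('w5',396,96,30)[:2];print(a,b,np.linalg.norm(a-b))
Y=(b-a)/np.linalg.norm(b-a);X=np.array([Y[1],-Y[0]]);C=(a+b)/2+105*X;print(np.degrees(np.arctan2(X[1],X[0])),C,C+45*X,C-45*X)
go(*(C-45*X),192,4)
```

```text
[ 378.04028012 -477.89835907] [ 347.04559516 -324.15779475] 156.8337706383972
11.398262930548261 [ 465.47204014 -380.27717672] [ 509.58451264 -371.38393378] [ 421.35956764 -389.17041966]
shift [0.008  0.0038 0.1064] turn -0.02 | pos [ 429.7 -392.6  298.4] len-axis 3.98 tilt [-4.0e-04  1.1e-03 -1.0e+00] t 9.95 open 44.2 grip 29.6 F [-0.1  0.4 -1.3] j6 -2.42
```

```bash
python3 -m jog '[[0.008,0.003,0.04,0],[0.008,0.003,0.08,0],[0.008,0.003,0.1,0],[0.008,0.003,0.105,0],[0.008,0.003,0.107,0],[0.008,0.003,0.107,0]]'; python3 -m jog '[[0,0,0,0],[0,0,0,0]]' 0.35;  python3 -m jog '[[0,0,0,0],[0,0,-0.03,0],[0,0,-0.07,0],[0,0,-0.11,0],[0,0.035,-0.11,0],[0,0.07,-0.11,0],[0,0.105,-0.11,0],[0,0.105,-0.11,0],[0,0.105,-0.11,0]]'
python3 - <<'E'
from h import *
go(471.6,-113.1,297,-2.7)
im=grab('top','top1.png'); cv2.imwrite('pics/crop2.png',cv2.resize(im[140:330,200:520],None,fx=2.4,fy=2.4))
E
```

```text
time_s: 10.45
eef_pos: [422.3, -389.9, 192.0]
orientation: [-0.036, 0.999, -0.0, 0.0]
ft_force: [0.1, -0.5, -0.4]
opening: 43.9
grasp_force: 29.6
time_s: 10.62
eef_pos: [422.7, -391.2, 193.7]
orientation: [-0.035, 0.999, -0.001, 0.001]
ft_force: [-0.4, -0.4, 0.4]
opening: 55.3
grasp_force: 0.0
time_s: 11.37
eef_pos: [414.2, -284.8, 302.7]
orientation: [-0.036, 0.999, -0.001, 0.001]
ft_force: [-0.5, 0.0, 0.6]
opening: 59.9
grasp_force: 0.0
shift [-0.0697  0.1671  0.0055] turn 6.84 | pos [ 414.2 -284.8  302.7] len-axis 4.14 tilt [ 0.0014 -0.0013 -1.    ] t 11.37 open 59.9 grip 0.0 F [-0.5  0.   0.6] j6 -2.29
```

View pics/crop2.png

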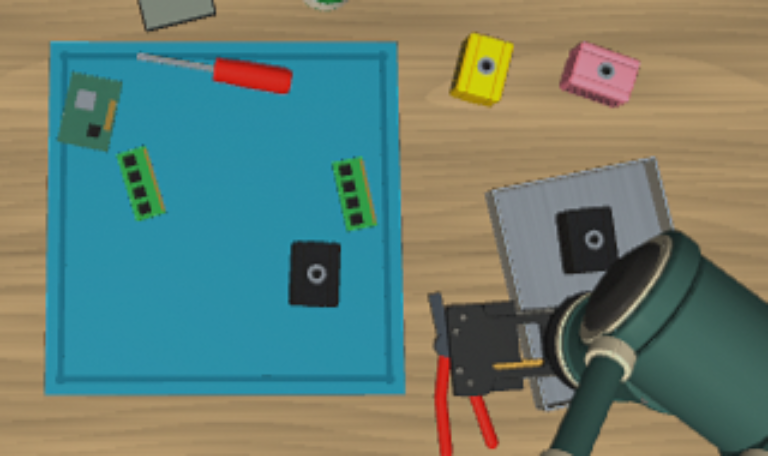

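One hard foot is in the tray at crop (590,240); the other is under the arm. The supple foot is on the mat at (315,273). Going there now.

```bash
python3 -m jog '[[-0.017,0.035,0,2],[-0.034,0.07,0,4],[-0.05,0.105,0,6.8],[-0.065,0.14,0,6.8],[-0.07,0.167,0.005,6.8],[-0.07,0.167,0.005,6.8],[-0.07,0.167,0.005,6.8],[-0.07,0.167,0.005,6.8]]' 0.4 >/dev/null;python3 - <<'E'
from h import *
im=grab('wrist','w6.png')
go(471.6,-113.1,188,-2.7)
g=im.max(2);w=((g>110)&(cv2.cvtColor(im,cv2.COLOR_BGR2HSV)[...,1]<70)).astype(np.uint8)
n,l,s,c=cv2.connectedComponentsWithStats(w[120:300,150:420])
for i in range(1,n):
    if s[i,4]>60: print(s[i],c[i]+[150,120],ray('w6',*(c[i]+[150,120]),43))
E
```

```text
shift [0.0014 0.0028 0.109 ] turn -0.16 | pos [ 472.8 -115.9  297. ] len-axis -2.86 tilt [ 6.e-04 -8.e-04 -1.e+00] t 12.13 open 61.5 grip 0.0 F [ 0.  -0.2 -0.4] j6 -1.81
[121  84  26  25 375] [283.10933333 215.504     ] [ 471.74722371 -113.79007786   43.        ]
```

```bash
python3 -m jog '[[0.001,0.002,0.04,0],[0.001,0.002,0.08,0],[0.001,0.002,0.109,0],[0.001,0.002,0.109,0],[0.001,0.002,0.109,0],[0.001,0.002,0.109,0]]' 0.1; python3 -m jog '[[0,0,0,0],[0,0,0,0],[0,0,0,0],[0,0,0,0]]' -0.045; python3 -m jog '[[0,0,0,0],[0,0,0,0],[0,0,0,0],[0,0,0,0],[0,0,0,0],[0,0,0,0]]' -0.172
```

```text
time_s: 12.63
eef_pos: [472.5, -113.7, 189.2]
orientation: [0.025, 1.0, -0.0, 0.001]
ft_force: [-0.1, -0.2, 0.5]
opening: 48.3
grasp_force: 0.0
time_s: 12.97
eef_pos: [473.0, -113.0, 190.0]
orientation: [0.024, 1.0, -0.001, 0.002]
ft_force: [0.3, -1.2, 6.8]
opening: 42.3
grasp_force: 4.4
time_s: 13.47
eef_pos: [473.1, -113.0, 190.2]
orientation: [0.024, 1.0, -0.001, 0.002]
ft_force: [-1.5, -0.6, 8.0]
opening: 36.6
grasp_force: 16.9
```

```bash
python3 -c "
from h import *
go(519.4,311.5,340,-8)"
```

```text
shift [-0.0264  0.426  -0.1504] turn 5.23 | pos [ 473.1 -113.   190.2] len-axis -2.77 tilt [ 0.0046 -0.0019 -1.    ] t 13.47 open 36.6 grip 16.9 F [-1.5 -0.6  8. ] j6 -1.81
```

```bash
python3 -m jog '[[0,0,-0.04,0],[0,0,-0.08,0],[0,0,-0.12,0],[-0.005,0.02,-0.15,0],[-0.015,0.055,-0.15,0],[-0.025,0.095,-0.15,0],[-0.035,0.13,-0.15,0],[-0.045,0.17,-0.15,0],[-0.055,0.205,-0.15,2],[-0.06,0.24,-0.15,4]]'; python3 -m jog '[[-0.009,0.035,0,1.3],[-0.018,0.07,0,1.3],[-0.027,0.105,0,1.3],[-0.036,0.14,0,1.3],[-0.035,0.175,0,1.3],[-0.035,0.182,0,1.3],[-0.035,0.182,0,1.3],[-0.035,0.182,0,1.3],[-0.035,0.182,0,1.3]]'; python3 -c "
from h import *
grab('wrist','w7.png');go(519.4,311.5,340,-8);print(proj('w7',[519.4,311.5,83]))"
```

```text
time_s: 14.3
eef_pos: [543.5, 126.5, 338.3]
orientation: [0.06, 0.998, 0.0, 0.001]
ft_force: [1.0, 0.6, -0.1]
opening: 36.6
grasp_force: 16.7
time_s: 15.05
eef_pos: [599.0, 299.7, 337.5]
orientation: [0.071, 0.997, -0.001, -0.0]
ft_force: [-0.5, 0.1, -1.6]
opening: 36.1
grasp_force: 16.7
shift [ 0.0806  0.0006 -0.0023] turn -0.16 | pos [599.1 299.4 337.6] len-axis -8.16 tilt [-7.e-04 -8.e-04 -1.e+00] t 15.1 open 36.7 grip 16.7 F [-0.2 -0.4 -1.2] j6 -1.0
[281.30501541  91.42584377]
```

View pics/w7.png

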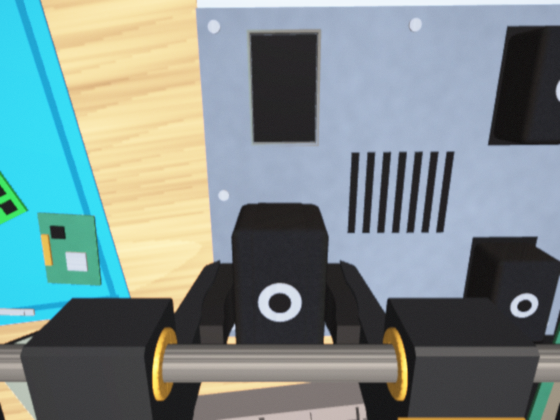

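The well is at about (285,87), spanning u 250-320 and v 31-143, with the pinched foot's ring at (280,302). Measuring both precisely.

Run:
```python
from h import *
im=cv2.imread('pics/w7.png');g=im.max(2)
m=np.zeros(g.shape,np.uint8);m[15:155,230:335]=(g[15:155,230:335]<70)*255
c=max(cv2.findContours(m,0,1)[0],key=cv2.contourArea);q=cv2.boxPoints(cv2.minAreaRect(c));print(q.round(1).tolist())
P=np.array([ray('w7',*p,81.5)[:2] for p in q]);C=P.mean(0)
e=[P[i+1]-P[i] for i in(0,1)];L=max(e,key=np.linalg.norm);yaw=(np.degrees(np.arctan2(L[1],L[0]))+90)%180-90
print('well',C.round(1),[np.linalg.norm(v).round(1) for v in e],yaw.round(2))
w=((g>110)&(cv2.cvtColor(im,cv2.COLOR_BGR2HSV)[...,1]<70)).astype(np.uint8)[275:330,250:310]
n,l,s,cc=cv2.connectedComponentsWithStats(w);i=1+s[1:,4].argmax();p=cc[i]+[250,275]
F=ray('w7',*p,190.4);print('ring',p,F.round(1)); 
from scipy.spatial.transform import Rotation as R
S=r.get_state();t=S['eef_pos'];print('foot-tcp',(F-t)[:2].round(2))
# held foot side edges
```

```text
[[251.0, 34.0], [316.0, 34.0], [316.0, 141.0], [251.0, 141.0]]
well [518.6 313. ] [np.float64(37.7), np.float64(61.6)] -6.48
ring [279.45722433 301.80323194] [596.8 299.3 190.4]
foot-tcp [-2.3  -0.12]
```

Run:
```python
from h import *
im=cv2.imread('pics/w7.png');g=im.max(2).astype(float)
def cross(a):  # subpixel 70-ish threshold from both sides inwards
    T=60
    i=np.where(a<T)[0]; i0,i1=i[0],i[-1]
    f=lambda j,k: j+(a[j]-T)/(a[j]-a[k])*(k-j)
    return f(i0-1,i0),f(i1+1,i1)
rows=np.arange(45,132,3);E=np.array([cross(g[v,235:335]) for v in rows])+235
cols=np.arange(260,310,3);F=np.array([cross(g[18:158,u]) for u in cols])+18
def W(us,vs): return np.array([ray('w7',u,v,81.5)[:2] for u,v in zip(us,vs)])
lines=[W(E[:,0],rows),W(E[:,1],rows),W(cols,F[:,0]),W(cols,F[:,1])]
fit=[cv2.fitLine(l.astype(np.float32),cv2.DIST_HUBER,0,.01,.01).ravel() for l in lines]
for f in fit: print(np.degrees(np.arctan2(f[1],f[0])).round(2),f[2:].round(1))
def X(a,b): 
    s=np.linalg.solve(np.c_[a[:2],-b[:2]],b[2:]-a[2:]);return a[2:]+s[0]*a[:2]
Q=[X(fit[i],fit[j]) for i,j in((0,2),(1,2),(1,3),(0,3))];print(np.mean(Q,0),[np.linalg.norm(Q[i]-Q[i-1]).round(1) for i in range(4)])
# foot silhouettes & amp fit check in original top view: fitted feet rings (z=114)
t=cv2.imread('pics/top0.png');h=cv2.cvtColor(t,cv2.COLOR_BGR2HSV)
for (u,v) in((72,161),(143,170),(61,221)):
    b=t[v-10:v+10,u-10:u+10].max(2);hh=(b>110).astype(np.uint8)
    n,l,s,c=cv2.connectedComponentsWithStats(hh)
    for i in range(1,n):
        if 8<s[i,4]<80: print(s[i],(c[i]+[u-10,v-10]).round(1),ray('top0',*(c[i]+[u-10,v-10]),114)[:2].round(1))
```

```text
-7.7 [509.  295.4]
-7.68 [529.3 330.6]
82.82 [488.5 317.5]
82.31 [548.9 308.8]
[518.69434 313.036  ] [np.float32(60.8), np.float32(37.6), np.float32(61.2), np.float32(37.6)]
[ 4  5  8  8 31] [ 69.7 159.3] [668.5 443.3]
[ 4  5  7  8 30] [140.  168.9] [648.  294.6]
[ 3  6  8  7 26] [ 57.9 219.9] [539.9 460.7]
```

```bash
python3 -c "
from h import *
go(520.8,312.7,282,-7.7)"
```

```text
shift [0.0794 0.0021 0.0556] turn -0.46 | pos [599.1 299.4 337.6] len-axis -8.16 tilt [-7.e-04 -8.e-04 -1.e+00] t 15.1 open 36.7 grip 16.7 F [-0.2 -0.4 -1.2] j6 -1.0
```

```bash
python3 -m jog '[[0.03,0.001,0,-0.4],[0.06,0.002,0,-0.4],[0.079,0.002,0,-0.4],[0.079,0.002,0,-0.4],[0.079,0.002,0.03,-0.4],[0.079,0.002,0.055,-0.4],[0.079,0.002,0.055,-0.4],[0.079,0.002,0.055,-0.4],[0.079,0.002,0.055,-0.4]]'; python3 -c "
from h import *
grab('side','side1.png')
go(520.8,312.7,262,-7.7)"
```

```text
time_s: 15.85
eef_pos: [522.4, 313.5, 283.8]
orientation: [0.068, 0.998, 0.0, 0.001]
ft_force: [1.3, -0.4, -0.6]
opening: 36.9
grasp_force: 16.7
shift [ 0.0018 -0.0014  0.0225] turn -0.05 | pos [522.7 313.8 284.5] len-axis -7.75 tilt [ 0.0025  0.0012 -1.    ] t 15.9 open 36.6 grip 16.7 F [-0.2 -0.3 -0.4] j6 -0.94
```

```bash
python3 -m jog '[[0.0015,-0.001,0,0],[0.0015,-0.001,0.006,0],[0.0015,-0.001,0.012,0],[0.0015,-0.001,0.012,0],[0.0015,-0.001,0.012,0]]'; python3 -m jog '[[0,0,0.002,0],[0,0,0.004,0],[0,0,0.005,0],[0,0,0.005,0]]'; python3 -c "
from h import *
go(520.8,312.7,262,-7.7)"
```

```text
time_s: 16.32
eef_pos: [519.5, 313.1, 270.0]
orientation: [0.067, 0.998, -0.0, -0.001]
ft_force: [-0.1, 0.2, -1.6]
opening: 36.7
grasp_force: 16.7
time_s: 16.65
eef_pos: [519.7, 313.2, 265.3]
orientation: [0.067, 0.998, -0.0, -0.0]
ft_force: [0.1, -0.4, -1.7]
opening: 36.6
grasp_force: 16.7
shift [-0.0011 -0.0004  0.0033] turn 0.01 | pos [519.7 313.2 265.3] len-axis -7.69 tilt [-5.e-04 -3.e-04 -1.e+00] t 16.65 open 36.6 grip 16.7 F [ 0.1 -0.4 -1.7] j6 -0.94
```

```bash
python3 -m jog '[[0,0,0.001,0],[0,0,0.002,0],[0,0,0.003,0],[0,0,0.003,0]]'; python3 -m jog '[[0,0,0.001,0],[0,0,0.002,0],[0,0,0.003,0],[0,0,0.003,0]]'
```

```text
time_s: 16.98
eef_pos: [519.8, 313.2, 262.5]
orientation: [0.067, 0.998, -0.0, -0.0]
ft_force: [0.4, 0.1, -2.1]
opening: 36.4
grasp_force: 16.7
time_s: 17.32
eef_pos: [520.0, 313.5, 262.1]
orientation: [0.067, 0.998, 0.0, 0.0]
ft_force: [-6.9, -1.6, 11.9]
opening: 36.3
grasp_force: 17.0
```

Contact with the floor at the expected height (262 mm). I'll press a bit more and release.

```bash
python3 -m jog '[[0,0,0.001,0],[0,0,0.002,0],[0,0,0.002,0]]'; python3 -m jog '[[0,0,0,0],[0,0,0,0],[0,0,0,0]]' 0.35; python3 -m jog '[[0,0,-0.02,0],[0,0,-0.05,0],[0,0,-0.05,0],[0,0,-0.05,0]]';python3 - <<'E'
from h import *
im=grab('side','side2.png'); w=grab('wrist','w8.png'); p=proj('side2',[519,312.5,95]).astype(int); print(p)
x,y=max(p[0]-70,0),max(p[1]-60,0)
a=cv2.resize(im[y:y+120,x:x+140],(420,360)); b=cv2.resize(w,(380,285)); o=np.zeros((360,800,3),np.uint8);o[:,:420]=a;o[:285,420:]=b
cv2.imwrite('pics/crop3.png',o)
go(520,313,300,-7.7)
E
```

```text
time_s: 17.57
eef_pos: [520.0, 313.7, 261.9]
orientation: [0.067, 0.998, 0.0, 0.0]
ft_force: [-8.6, -4.3, 20.3]
opening: 36.5
grasp_force: 17.2
time_s: 17.82
eef_pos: [520.1, 313.3, 258.3]
orientation: [0.067, 0.998, 0.0, 0.001]
ft_force: [0.1, 0.0, -0.6]
opening: 54.6
grasp_force: 0.0
time_s: 18.15
eef_pos: [520.8, 313.8, 309.6]
orientation: [0.067, 0.998, 0.001, 0.002]
ft_force: [0.0, 0.7, 0.0]
opening: 59.2
grasp_force: 0.0
[233 325]
shift [-0.0004 -0.      0.0068] turn -0.0 | pos [519.6 313.1 306.8] len-axis -7.7 tilt [-9.e-04 -5.e-04 -1.e+00] t 18.25 open 59.5 grip 0.0 F [-0.2 -0.3 -0.4] j6 -0.94
```

View pics/crop3.png

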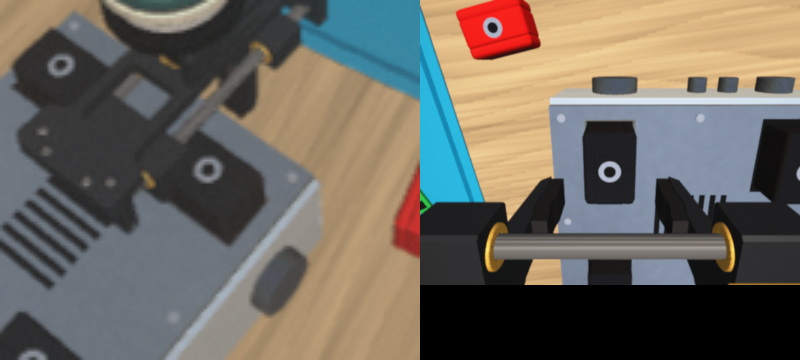

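The foot sits in the well, standing about as tall as its neighbours. I'll shut the fingers and press from above to make sure it is home.

```bash
python3 -m jog '[[0,0,0,0],[0,0,0,0],[0,0,0,0],[0,0,0,0],[0,0,0,0],[0,0,0,0],[0,0,0,0],[0,0,0,0]]' -0.95; python3 -m jog '[[0,0,0.01,0],[0,0,0.02,0],[0,0,0.023,0],[0,0,0.023,0],[0,0,0.023,0]]';python3 -m jog '[[0,0,0.002,0],[0,0,0.004,0],[0,0,0.004,0]]'
```

```text
time_s: 18.92
eef_pos: [519.9, 313.2, 307.7]
orientation: [0.067, 0.998, -0.0, 0.0]
ft_force: [-0.2, 0.0, -0.1]
opening: 8.7
grasp_force: 0.0
time_s: 19.33
eef_pos: [519.6, 313.1, 283.7]
orientation: [0.067, 0.998, -0.0, -0.001]
ft_force: [0.3, 0.0, -0.5]
opening: 2.2
grasp_force: 0.0
time_s: 19.58
eef_pos: [520.2, 313.4, 281.5]
orientation: [0.067, 0.998, 0.0, 0.0]
ft_force: [-0.4, 0.3, 2.1]
opening: 1.9
grasp_force: 1.4
```

```bash
python3 -m jog '[[0,0,0.001,0],[0,0,0.002,0],[0,0,0.003,0],[0,0,0.003,0]]';python3 -m jog '[[0,0,0.001,0],[0,0,0.002,0],[0,0,0.003,0],[0,0,0.003,0]]'
```

```text
time_s: 19.92
eef_pos: [520.2, 313.5, 281.4]
orientation: [0.067, 0.998, 0.0, 0.001]
ft_force: [-7.1, -2.6, 17.2]
opening: 2.6
grasp_force: 8.6
time_s: 20.25
eef_pos: [520.2, 313.5, 281.3]
orientation: [0.067, 0.998, 0.0, 0.001]
ft_force: [-12.3, -7.0, 31.4]
opening: 2.0
grasp_force: 15.8
```

It stays rigid at 281.3 mm against an expected 281, so it is home. Retreating for a final check.

```bash
python3 -m jog '[[0,0,-0.02,0],[0,0,-0.06,0],[0,0,-0.1,0],[0,-0.04,-0.13,0],[0.03,-0.08,-0.13,0],[0.06,-0.12,-0.13,0],[0.09,-0.14,-0.13,0],[0.09,-0.14,-0.13,0],[0.09,-0.14,-0.13,0]]'
python3 - <<'E'
from h import *
grab('top','top2.png')
E
```

```text
time_s: 21.0
eef_pos: [409.2, 184.8, 404.7]
orientation: [0.068, 0.998, -0.0, -0.0]
ft_force: [0.5, -0.5, 0.0]
opening: 2.3
grasp_force: 0.0
```

View pics/top2.png

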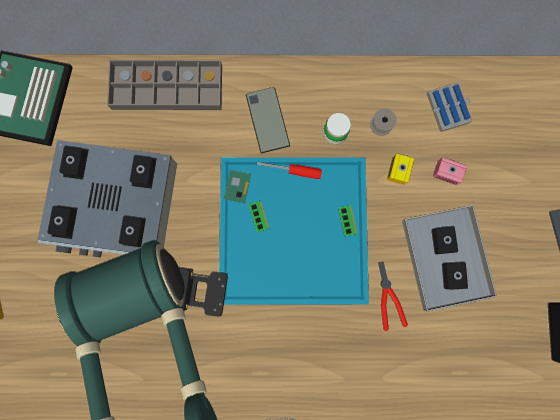

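Both hard feet lie in the tray at (445,240) and (455,276). The supple foot is in the amplifier at (131,230), and nothing else has moved.

```bash
python3 -c "
from plant import r
print(r.sign_off())"
```

```text
the job is handed in; nothing more can be done
None
```

The job is done and handed in after about 21 s: both hard feet are in the scrap tray, the supple one is pressed home in the amplifier's well, and the final top view shows nothing else moved.

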